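# Fit and lock the temperature probe on the heating bath

### The job

Take the temperature probe out of the rack and put it into the upright hole of the block on the heating bath's rim, fully home so that its handle sits on the block. Then lock it there: push the slanting black screw-knob fully in and, while it is pushed in, turn it clockwise to its stop, so that it stays in when you let go. Do not knock over any glassware.

Things in the scene. Friction and masses are not known exactly. Their poses are not given: they have to be found in the camera images.
- probe: Temperature probe: round black handle 22 mm across, 50 mm tall, with a steel rim (25 mm across, 4 mm high) at its foot; below it a steel rod 8 mm thick, 100 mm long, end chamfered. About 60 g. Origin on the axis at the handle's underside, z up, rod down to -100 mm. Hangs in one of the rack's three holes, handle resting on the rack's top; the only thick black handle there.
- probe_tip (a point): The lower end of the probe's rod, 100 mm below probe.
- rack_top (a point): Centre of the top of the fixed white rack, a block 200 x 60 mm, 115 mm tall; z up, x along its length. Its three through holes, 14 mm wide, lie at x = -70, 0, +70 mm and hold, in any order, the probe, a clear stirring rod (8 mm thick, standing 50 mm out of the rack) and a corked test tube (standing 22 mm out).
- port (a point): Centre of the mouth of the probe hole, in the top of the aluminium block (44 x 44 x 55 mm, top 175 mm above the bench) on the rim of the fixed grey bath (240 x 280 mm, 120 mm high). Hole vertical, 14 mm wide, 3 mm chamfer, right through into the open bath. z up; x away from the knob, whose barrel leaves the block at -x, 40 degrees from vertical. Probe home: probe is here.
- knob_grip (a point): Grip point of the screw-knob, on its axis, 7 mm inside the bar's outer end. Black bar 44 mm long, 12 thick, 30 tall on a round skirt 28 mm across that begins 23 mm inward of here. z outwards along the axis (40 degrees from vertical, leaning to the robot's side), x along the 44 mm, y across the 12 mm; moves and turns with the knob. Starts 81 mm to -x of port, 55 mm above it.
- lock_push (a joint): How far the knob is pushed in along its axis, m: 0 out (start), 0.010 fully in (firm stop). A spring pushes it out with 3 N at 0, 7 N at 0.010.
- lock_turn (a joint): Knob turn, rad, growing clockwise as seen looking in at its outer end; 0 to 1.5, firm stops, starts at 0 to 0.2. Pushed in over 7.5 mm and turned past about 0.5 its thread catches and once let go it stays about 8 mm in. Turned while out it spins idle, and past about 0.5 cannot be pushed in until turned back. Friction 0.04 N m keeps it where left.
- bottle_a: A standing amber swing-top bottle, 72 mm across, 230 mm tall; origin under its centre, z up. A bystander.
- bottle_b: A like bottle 250 mm tall; origin under its centre, z up. A bystander.
- flask_c: A standing clear glass bottle with a cork, 72 mm across, 190 mm tall; origin under its centre, z up. A bystander.
- beaker: A clear beaker, 68 mm across, 75 mm tall; origin under its centre, z up. A bystander.
Things that resemble listed ones, but are neither listed nor needed, are in the scene too. Several things have the shape of the probe; the one meant has the colours described above.

How it is judged (in metres and radians):
On the way, in this order (a step that is already met when the one before it is completed fails the run):
1. the probe is home in the block's hole, the knob still out (horizontal distance between probe and port below 0.006 m and height (world z) of probe below 0.18 m and horizontal distance between probe_tip and port below 0.012 m and value of joint lock_push below 0.004 m), for 0.2 s.
2. the knob is pushed in and not yet turned far (value of joint lock_push above 0.0065 m and value of joint lock_turn below 1.1 rad), for 0.05 s.
3. the knob is turned clockwise and in (value of joint lock_push above 0.0065 m and value of joint lock_turn above 1.15 rad), for 0.2 s.
At the end, for the whole second after the job is handed in: The probe stands at rest in the block's hole, its handle's underside within 6 mm sideways and 5 mm in height of the hole's mouth and its rod end within 12 mm sideways of it, and the knob, let go, stays more than 6.5 mm in and turned more than 1.15 rad clockwise (all of step 3 and horizontal distance between probe and port below 0.006 m and height (world z) of probe below 0.18 m and horizontal distance between probe_tip and port below 0.012 m and linear speed of probe below 0.02 m/s); the robot touches nothing.
It fails at once if glassware is knocked over (angle between any of bottle_a, bottle_b, flask_c, beaker's own z axis and vertical above 0.6 rad).
It also fails if it takes over 54 s, if anything falls off the work surface, if the arm or the gripper's body presses on something with over 40 N, if the wrist force passes 120 N, or if a joint passes its speed limit or range.

### The arm

A 6-joint arm with a two-finger parallel gripper is mounted at the origin on the work surface. World frame = base frame: x ahead of the robot, y to its left, z up, the work surface at z = 0. Lengths are in m, angles in degrees, forces in N, time in s.
With the tool pointing down it reaches from about 0.3 to 0.75 m from the base axis. Payload 8.5 kg.
Tool frame: the origin (TCP) lies midway between the tips of the shut fingers; the grasp point (between the pads) lies env.tcp_to_grasp behind it (env.tcp_to_grasp is the distance from the TCP to the grasp point, in m); z points along the fingers, y is the line along which they close (so a half turn about z gives the same grasp; the last joint's range is limited). The gripper opens to 85 mm and grips with 20 to 120 N. Pads are 22 mm wide; open, the fingers measure 114 mm over their backs; the gripper's body (76 mm by 85 mm) begins 54 mm behind the grasp point. The pads swing forward as they close: fully open they stand 13 mm farther back than shut.
Start: joints at [-77.768, 21.807, 74.336, -0, 83.858, -12.336], TCP at [0.229, -0.5, 0.231] pointing down, gripper open.
Joint ranges: [-178.18, 178.18], [-50.72, 133.34], [12.68, 142.11], [-81.47, 261.47], [9.98, 163.14], [-165.26, 165.26]. Speed limits (degrees/s): [136.94, 136.94, 180, 180, 180, 180].

### API

Orientations are given as a 3x3 rotation matrix whose columns are the frame's x, y, z axes.
In Python, from rig import observe, optics, job, env gives the robot as it stands. The module is installed in compiled form; this text tells all that it offers.
- The arm moves only by the shell command python3 -m jog 'ROWS' [FORCE]. ROWS is JSON, a list of rows, each a list of 7 numbers: the turn, a rotation vector about the tool's x, y, z in rad, then the shift along the tool's x, y, z in m, then the opening in per cent of the stroke, from 0 (shut) to 100 (fully open). A call has 1 to 10 rows; each row shifts and turns the commanded pose from where the row before left it, along the tool's axes as they then stand; what a row does not reach is not made up. A row lasts 1/8 s, in which the tool goes at most 62.5 mm and 10.7 degrees, less where a joint would pass 70% of its speed; a pose out of reach is approached as far as the arm can. A call is refused whole if a number of a shift passes 0.0625 or a number of a turn 0.188, either way. A call with a gripper value outside its range is refused whole. The fingers move at their own pace and stop on an object; FORCE is the grip in N (left out, the last holds). Time passes only in rows, so rows that do not move let the fingers close. It gives the time, the measured TCP pose, the force, the opening and the grip force at its end, in the units of the state.
- observe(): the state, without advancing time (a new reading comes with each control period).
- optics.get_image(name): name is "scene" or "side" or "wrist"; returns a dict with "pixels" (384x512x3 uint8, red, green, blue), "mtx" (3x3 intrinsics, pixels), "rvec" (rotation vector, rad) and "tvec" (3), from world to camera coordinates, as OpenCV has them. Camera axes: x right, y down, z forward; pixel columns grow to the right and rows downward; lengths in m; the calibration is good to about 2 mm. A picture is of the moment at which its call begins. There is no depth.
- job.close_job(): hands the job in; it is judged then, once.
The state is a dict: "time_s": time; "q": joint angles; "qvel": joint speeds; "joint_efforts": joint torques, N m; "position": TCP position; "tool_rot": TCP orientation; "ft_force": force on the tool from outside, world axes, zero at the start; "wrist_torque": the same for the moment, N m; "grip_width": finger opening in m; "gripper_force": force on a finger pad.
Only numpy, scipy, OpenCV 4.12 (cv2) and the standard library are available. Lean on these libraries where they do the work, as an engineer would, in place of code of your own. Each camera call takes 0.05 s, during which the arm holds its last target. There are 200 camera calls.

## Working session

There is one attempt and no reset: what is moved stays moved. The work goes in short steps, Python scripts to look and compute and a shell command to move; the robot and the scene stay as the last step left them, time stands still between calls to the robot, and variables do not carry over. Pictures are saved under pics/ and viewed, at most 10 in all, crops included, and the job is handed in when it is done.

```bash
mkdir -p pics; python3 - <<'E'
from rig import observe, optics, env
import cv2,numpy as np
s=observe();print(s['time_s'],env.tcp_to_grasp,np.round(s['tool_rot'],3).tolist())
for n in ['scene','side']:
    d=optics.get_image(n);cv2.imwrite(f'pics/{n}0.png',cv2.resize(d['pixels'][:,:,::-1],(800,600)));np.savez(f'pics/{n}0.npz',**d)
    R=cv2.Rodrigues(np.array(d['rvec']))[0];print(n,np.round(-R.T@np.ravel(d['tvec']),3),np.round(R[2],2),np.array(d['mtx'])[0,0])
E
```

```text
0.0 0.0187 [[0.909, 0.416, -0.0], [0.416, -0.909, 0.001], [0.0, -0.001, -1.0]]
scene [ 1.348 -0.15   0.866] [-0.75  0.16 -0.64] 395.8477675150589
side [0.099 0.758 1.035] [ 0.37 -0.58 -0.72] 409.49834814380984
```

View pics/scene0.png

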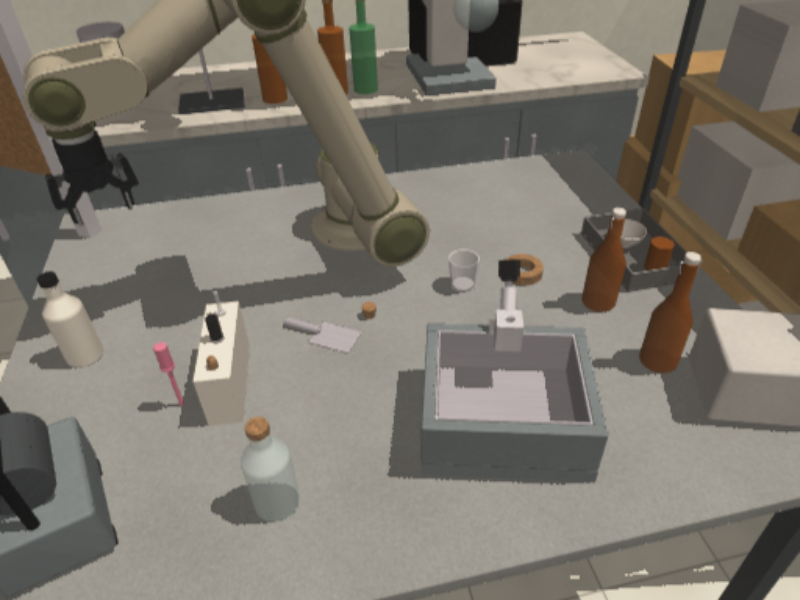

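View pics/side0.png

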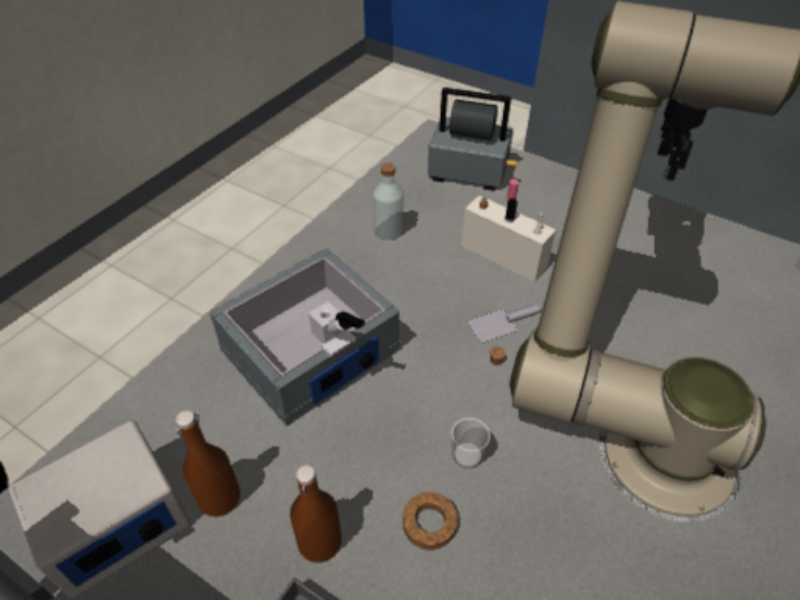

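The scene view shows the probe's black handle in the rack's middle hole at (213,327), the block at (508,328) and the knob at (510,270). In the side view the handle is at (512,210), the block at (325,318) and the knob at (348,321). I'll zoom in on both for measuring.

```bash
cat > h.py <<'E'
import numpy as np,cv2
def cam(d):
    R=cv2.Rodrigues(np.array(d['rvec'],float))[0];t=np.ravel(d['tvec']);return np.array(d['mtx']),R,t
def ray(d,p):
    K,R,t=cam(d);v=R.T@np.linalg.inv(K)@np.array([p[0],p[1],1.]);return -R.T@t,v/np.linalg.norm(v)
def plane(d,p,z):
    c,v=ray(d,p);return c+v*(z-c[2])/v[2]
def tri(*dp):
    A=0;b=0
    for d,p in dp:
        c,v=ray(d,p);M=np.eye(3)-np.outer(v,v);A=A+M;b=b+M@c
    return np.linalg.solve(A,b)
def proj(d,X):
    K,R,t=cam(d);q=K@(R@np.array(X)+t);return q[:2]/q[2]
E
python3 - <<'E'
from h import *
S=dict(np.load('pics/scene0.npz'));D=dict(np.load('pics/side0.npz'))
def dark(d,x0,y0,x1,y1):
    m=(d['pixels'][y0:y1,x0:x1].max(2)<45).astype(np.uint8)
    n,l,st,c=cv2.connectedComponentsWithStats(m)
    return [(st[i].tolist(),(c[i]+[x0,y0]).round(1).tolist()) for i in range(1,n) if st[i][4]>15]
for d,b in [(S,(125,190,150,225)),(S,(305,155,345,190)),(D,(315,120,340,145)),(D,(205,190,240,215))]: print(dark(d,*b))
crops=[(S,115,180,65,50),(S,285,155,65,50),(D,290,115,65,50),(D,190,180,65,50)]
t=[cv2.resize(d['pixels'][y:y+h,x:x+w,::-1],None,fx=6,fy=6,interpolation=cv2.INTER_CUBIC) for d,x,y,w,h in crops]
cv2.imwrite('pics/z.png',np.vstack([np.hstack(t[:2]),np.hstack(t[2:])]))
E
```

```text
[([7, 12, 10, 16, 100], [136.2, 209.3])]
[([15, 12, 12, 13, 139], [325.4, 172.3])]
[([9, 7, 7, 14, 68], [326.8, 133.7])]
[([10, 10, 18, 11, 122], [223.0, 205.0])]
```

View pics/z.png

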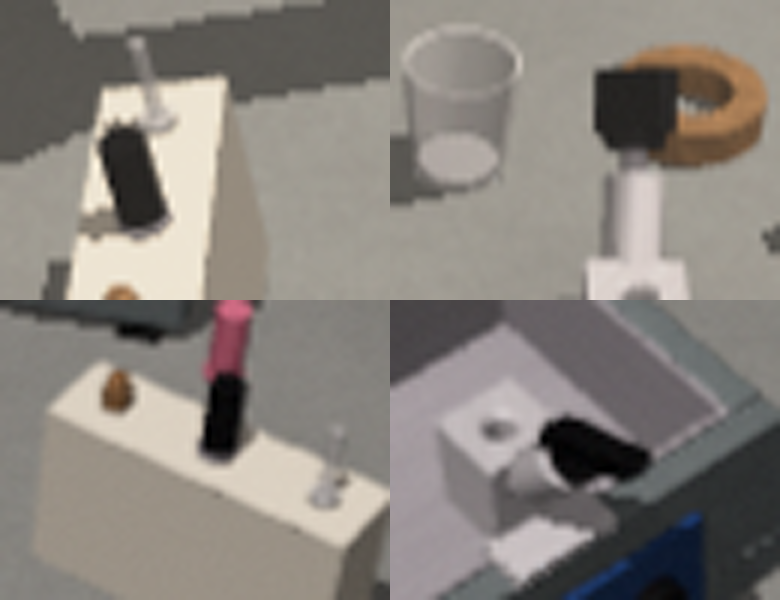

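The zoom shows the probe's foot at about (139.7,217.5) in the scene view and (326.3,140.5) in the side view (native pixels). The empty hole mouth is at about (327,204) and (207.8,201.3). The knob bar hangs over the bath rim towards the robot.

```bash
python3 - <<'E'
from h import *
S=dict(np.load('pics/scene0.npz'));D=dict(np.load('pics/side0.npz'))
r=lambda a:np.round(a,4).tolist()
print('handle mid',r(tri((S,(136.2,209.3)),(D,(326.8,133.7)))))
print('foot',r(plane(S,(139.2,217),.117)),r(plane(D,(326.3,140.3),.117)))
print('port',r(plane(S,(327,204),.175)),r(plane(D,(207.8,201.3),.175)))
print('knob',r(tri((S,(325.4,172.3)),(D,(223,205)))))
# tube, rod in rack on top plane (side view)
print('tube',r(plane(D,(290+118/6,115+108/6),.117)),'rod',r(plane(D,(290+325/6,115+195/6),.117)))
print('rack corners side',[r(plane(D,(290+x/6,115+y/6),.115)) for x,y in [(105,62),(50,110),(342,245),(388,195)]])
# bystanders
print('flask',r(plane(S,(273*.64,510*.64),0)),'beaker',r(plane(S,(462*.64,285*.64),0)))
for n,p in dict(ba=(600,303),bb=(660,363)).items(): print(n,r(plane(S,(p[0]*.64,p[1]*.64),0)))
print('pink',r(tri((S,(165*.64,357*.64)),(D,(513*.64,190*.64)))))
from scipy.spatial.transform import Rotation as Ro
E
```

```text
handle mid [0.4853, -0.3179, 0.1433]
foot [0.4869, -0.3168, 0.117] [0.4824, -0.3132, 0.117]
port [0.6229, 0.1783, 0.175] [0.6224, 0.1784, 0.175]
knob [0.5511, 0.1974, 0.2224]
tube [0.55, -0.3178, 0.117] rod [0.414, -0.3115, 0.117]
rack corners side [[0.578, -0.3554, 0.115], [0.5841, -0.2965, 0.115], [0.3891, -0.2794, 0.115], [0.3843, -0.3335, 0.115]]
flask [0.7756, -0.2543, 0.0] beaker [0.3041, 0.1945, 0.0]
ba [0.4376, 0.4656, 0.0]
bb [0.6318, 0.4958, -0.0]
pink [0.5193, -0.4028, 0.125]
```

```bash
cat >> h.py <<'E'
from scipy.spatial.transform import Rotation as Ro
def Rt(ang_x,tilt=0):
    """tool z = down tilted by tilt toward horizontal heading ang_x; tool x heading ang_x (deg)"""
    a,t=np.radians([ang_x,tilt]);h=np.array([np.cos(a),np.sin(a),0]);z=np.array([0,0,1.])
    tz=h*np.sin(t)-z*np.cos(t);tx=h*np.cos(t)+z*np.sin(t);return np.c_[tx,np.cross(tz,tx),tz]
def delta(R1,P1):
    from rig import observe
    s=observe();R0=np.array(s['tool_rot']);w=Ro.from_matrix(R0.T@R1).as_rotvec();dp=np.array(P1)-s['position']
    print('t',s['time_s'],'turn',w.round(4),'deg',np.degrees(w).round(1),'| shift in old tool axes',(R0.T@dp).round(4),'in new',(R1.T@dp).round(4))
E
python3 - <<'E'
from h import *
S=dict(np.load('pics/scene0.npz'))
print('white',plane(S,(85*.64,360*.64),0))
delta(Rt(-14.5),[.485,-.3165,.26])
E
```

```text
white [ 0.35071303 -0.59964524  0.        ]
t 0.1 turn [-1.300e-03  2.000e-04  6.818e-01] deg [-0.1  0.  39.1] | shift in old tool axes [ 0.3095 -0.0603 -0.0291] in new [ 0.2023 -0.2418 -0.0292]
```

```bash
python3 -m jog '[[0,0,0.1705,0,0,-0.0073,100],[0,0,0.1705,0,0,-0.0073,100],[0,0,0.1705,0,0,-0.0073,100],[0,0,0.1705,0,0,-0.0073,100],[0,0,0,0.034,-0.04,0,100],[0,0,0,0.034,-0.04,0,100],[0,0,0,0.034,-0.04,0,100],[0,0,0,0.034,-0.04,0,100],[0,0,0,0.034,-0.04,0,100],[0,0,0,0.0323,-0.0418,0,100]]' 
python3 - <<'E'
from h import *
from rig import optics,observe
d=optics.get_image('wrist');np.savez('pics/w1.npz',**d);s=observe();print(np.round(s['position'],4),s['ft_force'])
cv2.imwrite('pics/w1.png',d['pixels'][:,:,::-1])
print(proj(d,[.485,-.3165,.115]),proj(d,[.485,-.3165,.165]))
E
```

```text
time_s: 1.35
position: [0.4863, -0.3156, 0.2601]
tool_rot: [[0.968, -0.251, -0.001], [-0.251, -0.968, 0.001], [-0.001, -0.0, -1.0]]
ft_force: [-0.0, -0.6, 0.3]
grip_width: 0.0856
gripper_force: 0.0
[ 0.49   -0.3115  0.26  ] [ 0.08284368  5.25060914 -0.59131815]
[259.63242971 185.1801669 ] [259.82223735 199.13082354]
```

View pics/w1.png

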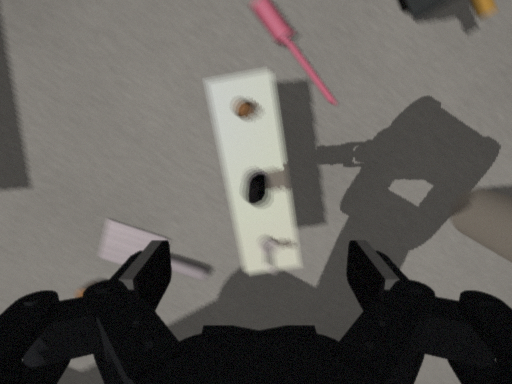

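The wrist view shows the black handle at (257,188) between the cork (245,108) and the glass rod (268,243). It's slightly blurred, so I'll settle and measure again.

```bash
python3 -m jog '[[0,0,0,0,0,0,100],[0,0,0,0,0,0,100]]' | sed -n 2p
python3 - <<'E'
from h import *
from rig import optics
d=optics.get_image('wrist');np.savez('pics/w2.npz',**d)
m=(d['pixels'][150:225,235:285].max(2)<50).astype(np.uint8)
n,l,st,c=cv2.connectedComponentsWithStats(m);i=1+np.argmax(st[1:,4]);p=c[i]+[235,150];print(st[i],p)
X=plane(d,p,.143);print(X,'corr',proj(d,[*X[:2],.165]),proj(d,[*X[:2],.119]))
S=dict(np.load('pics/scene0.npz'));D=dict(np.load('pics/side0.npz'))
print(tri((d,p),(S,(136.2,209.3)),(D,(326.8,133.7))))
delta(Rt(-14.5),[X[0],X[1],.26])
E
```

```text
position: [0.4845, -0.3173, 0.2603]
[ 13  24  23  33 641] [258.91575663 190.11232449]
[ 0.48538276 -0.31805824  0.143     ] corr [258.94443398 196.68390614] [258.88923374 184.03444943]
[ 0.48535114 -0.31800956  0.14325806]
t 1.7 turn [-0.      0.0004 -0.0015] deg [-0.   0.  -0.1] | shift in old tool axes [0.0011 0.0003 0.0004] in new [0.0011 0.0003 0.0004]
```

```bash
python3 -m jog '[[0,0,0,0.001,0,0.04,70],[0,0,0,0,0,0.04,60],[0,0,0,0,0,0.04,60],[0,0,0,0,0,0.016,60],[0,0,0,0,0,0,60],[0,0,0,0,0,0,0],[0,0,0,0,0,0,0],[0,0,0,0,0,0,0],[0,0,0,0,0,0,0],[0,0,0,0,0,0,0]]' 50
```

```text
time_s: 2.95
position: [0.4863, -0.3176, 0.1258]
tool_rot: [[0.968, -0.251, 0.001], [-0.251, -0.968, -0.002], [0.002, 0.002, -1.0]]
ft_force: [-2.5, -0.7, 7.1]
grip_width: 0.0209
gripper_force: 48.7
```

```bash
python3 -m jog '[[0,0,0,0,0,-0.02,0],[0,0,0,0,0,-0.04,0],[0,0,0,0,0,-0.05,0],[0,0,0,0,0,-0.05,0],[0,0,0,0,0,-0.04,0],[0,0,0,0,0,0,0],[0,0,0,0,0,0,0]]' 60
python3 - <<'E'
from h import *
delta(Rt(-14.5),[.6226,.1783,.326])
E
```

```text
time_s: 3.82
position: [0.4858, -0.3167, 0.3234]
tool_rot: [[0.968, -0.25, -0.001], [-0.25, -0.968, 0.001], [-0.002, -0.001, -1.0]]
ft_force: [-0.2, -0.7, -1.3]
grip_width: 0.0207
gripper_force: 58.7
t 3.825 turn [-0.001   0.0016 -0.0001] deg [-0.1  0.1 -0. ] | shift in old tool axes [ 0.0084 -0.5135 -0.0021] in new [ 0.0085 -0.5135 -0.0026]
```

```bash
python3 -m jog '[[0,0,0,0.004,-0.03,0,0],[0,0,0,0.004,-0.05,0,0],[0,0,0,0,-0.06,0,0],[0,0,0,0,-0.06,0,0],[0,0,0,0,-0.06,0,0],[0,0,0,0,-0.06,0,0],[0,0,0,0,-0.06,0,0],[0,0,0,0,-0.06,0,0],[0,0,0,0,-0.05,0,0],[0,0,0,0,-0.0235,0,0]]' | sed -n 2p
python3 -m jog '[[0,0,0,0,0,0,0],[0,0,0,0,0,0,0],[0,0,0,0,0,0,0]]' | sed -n 2p
python3 - <<'E'
from h import *
from rig import optics
t=[]
for n in ['scene','side','wrist']:
    d=optics.get_image(n);np.savez(f'pics/{n}3.npz',**d)
    p=proj(d,[.6226,.1783,.19]);x,y=np.clip(np.int32(p)-[40,40],0,[432,304]);print(n,x,y,proj(d,[.6226,.1783,.175]).round(1))
    t.append(cv2.resize(d['pixels'][y:y+80,x:x+80,::-1],(400,400),interpolation=cv2.INTER_CUBIC) if n!='wrist' else cv2.resize(d['pixels'][:,:,::-1],(400,300)))
t[2]=np.vstack([t[2],np.zeros((100,400,3),np.uint8)])
cv2.imwrite('pics/p3.png',cv2.resize(np.hstack(t[:2]),(800,400)))
E
```

```text
position: [0.6223, 0.1808, 0.3222]
position: [0.6224, 0.177, 0.3244]
scene 287 159 [327.  203.9]
side 167 157 [207.8 201.2]
wrist 217 146 [257.3 183.3]
```

View pics/p3.png

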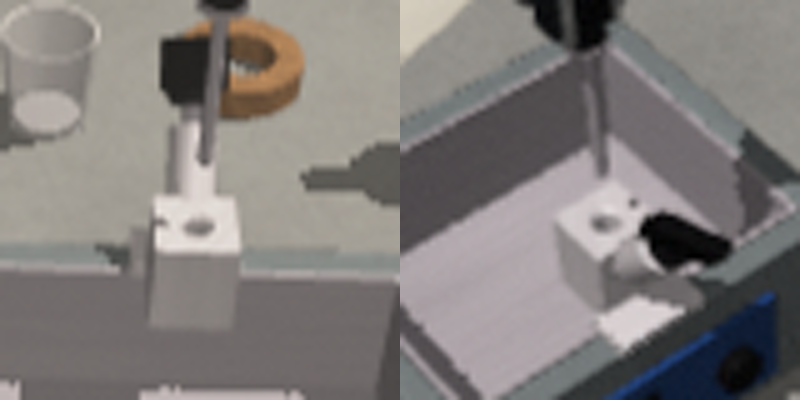

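The rod is above the block. Its tip is at about (327.8,191) in the scene view and (207.4,192.4) in the side view. The holes match the predicted pixels. Next I'll triangulate the tip and check the rod's lean.

```bash
python3 - <<'E'
from h import *
S=dict(np.load('pics/scene3.npz'));D=dict(np.load('pics/side3.npz'))
T=tri((S,(327.8,191)),(D,(207.4,192.2)));print('tip',T)
for z in [0,.05,.09]:
    X=T+[0,0,z];print(z,proj(S,X).round(1),proj(D,X).round(1))
print('port from new', plane(S,(287+200/5,159+227/5),.175),plane(D,(167+205/5,157+222/5),.175))
# rod columns by row
for n,d,x,rows in [('S',S,(318,340),range(164,192,4)),('D',D,(198,216),range(168,193,4))]:
    for y in rows: print(n,y,d['pixels'][y,x[0]:x[1]].sum(1).tolist())
E
```

```text
tip [0.61864198 0.17890475 0.21546537]
0 [328.  191.1] [207.6 192.1]
0.05 [329.8 175.6] [206.1 179.2]
0.09 [331.3 162.5] [204.8 168.3]
port from new [0.6244093  0.17771101 0.175     ] [0.62168206 0.17842794 0.175     ]
S 164 [471, 470, 471, 472, 471, 468, 447, 435, 392, 378, 371, 288, 309, 322, 325, 392, 393, 394, 393, 389, 379, 375]
S 168 [449, 166, 103, 103, 101, 102, 102, 104, 102, 102, 131, 290, 318, 312, 165, 198, 227, 232, 222, 233, 229, 216]
S 172 [458, 150, 106, 103, 105, 102, 101, 104, 102, 107, 167, 307, 330, 334, 195, 471, 401, 389, 265, 255, 252, 230]
S 176 [456, 156, 109, 101, 105, 102, 103, 107, 106, 126, 269, 320, 336, 203, 192, 364, 378, 382, 383, 386, 383, 388]
S 180 [480, 481, 468, 402, 376, 278, 276, 308, 312, 260, 303, 328, 341, 227, 225, 239, 254, 245, 243, 238, 238, 246]
S 184 [481, 476, 440, 370, 422, 457, 504, 583, 596, 342, 319, 356, 458, 479, 479, 482, 479, 476, 481, 481, 475, 480]
S 188 [487, 479, 418, 336, 406, 485, 547, 602, 513, 300, 337, 418, 509, 480, 480, 483, 482, 483, 482, 478, 480, 485]
D 168 [397, 413, 364, 259, 235, 258, 296, 253, 217, 266, 328, 349, 422, 468, 448, 388, 365, 361]
D 172 [232, 228, 233, 234, 229, 220, 241, 232, 220, 264, 309, 333, 327, 332, 334, 332, 367, 422]
D 176 [240, 234, 234, 238, 239, 259, 321, 318, 240, 219, 295, 331, 324, 327, 325, 329, 331, 327]
D 180 [236, 242, 239, 235, 235, 236, 276, 344, 280, 225, 274, 323, 330, 328, 329, 333, 327, 330]
D 184 [236, 241, 245, 243, 245, 243, 262, 321, 310, 281, 381, 435, 362, 338, 328, 329, 333, 330]
D 188 [239, 267, 355, 437, 457, 511, 499, 441, 346, 285, 364, 517, 515, 515, 514, 495, 427, 352]
D 192 [522, 523, 527, 523, 525, 524, 521, 498, 444, 411, 474, 533, 529, 513, 516, 515, 517, 518]
```

```bash
python3 -m jog '[[0,0,0,0.0015,-0.0015,0.02,0],[0,0,0,0,0,0.015,0],[0,0,0,0,0,0.01,0],[0,0,0,0,0,0.01,0],[0,0,0,0,0,0.01,0],[0,0,0,0,0,0,0]]'
```

```text
time_s: 6.35
position: [0.6241, 0.1788, 0.2586]
tool_rot: [[0.968, -0.251, -0.001], [-0.251, -0.968, -0.001], [-0.001, 0.001, -1.0]]
ft_force: [0.1, -2.6, -2.2]
grip_width: 0.021
gripper_force: 58.6
```

```bash
python3 -m jog '[[0,0,0,0,0,0.015,0],[0,0,0,0,0,0.02,0],[0,0,0,0,0,0.02,0],[0,0,0,0,0,0.01,0],[0,0,0,0,0,0.005,0],[0,0,0,0,0,0.003,0],[0,0,0,0,0,0,0]]'
```

```text
time_s: 7.22
position: [0.6243, 0.1787, 0.1863]
tool_rot: [[0.968, -0.251, -0.0], [-0.251, -0.968, -0.001], [0.0, 0.001, -1.0]]
ft_force: [-1.3, -5.2, -0.8]
grip_width: 0.0204
gripper_force: 59.0
```

```bash
python3 -m jog '[[0,0,0,0,0,0.002,0],[0,0,0,0,0,0,0]]'; python3 -m jog '[[0,0,0,0,0,0,50],[0,0,0,0,0,0,50],[0,0,0,0,0,0,50],[0,0,0,0,0,-0.02,50],[0,0,0,0,0,-0.05,50],[0,0,0,0,0,-0.05,50],[0,0,0,0,0,-0.04,50],[0,0,0,0,0,0,50],[0,0,0,0,0,0,50]]'
python3 - <<'E'
from h import *
from rig import optics
t=[]
for n,(x,y) in [('scene',(285,145)),('side',(180,155))]:
    d=optics.get_image(n);np.savez(f'pics/{n}4.npz',**d)
    t.append(cv2.resize(d['pixels'][y:y+80,x:x+80,::-1],(400,400),interpolation=cv2.INTER_CUBIC))
    
cv2.imwrite('pics/p4.png',np.hstack(t))
E
```

```text
time_s: 7.48
position: [0.6244, 0.1787, 0.1858]
tool_rot: [[0.968, -0.251, 0.002], [-0.251, -0.968, -0.001], [0.002, 0.0, -1.0]]
ft_force: [-2.6, -5.5, 7.7]
grip_width: 0.0205
gripper_force: 60.1
time_s: 8.6
position: [0.6241, 0.1793, 0.3434]
tool_rot: [[0.968, -0.25, -0.002], [-0.25, -0.968, 0.0], [-0.002, 0.0, -1.0]]
ft_force: [0.0, -0.4, -0.8]
grip_width: 0.0425
gripper_force: 0.0
```

View pics/p4.png

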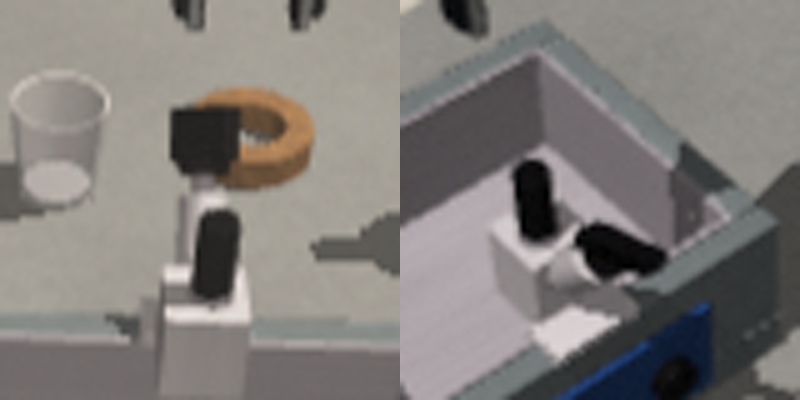

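The probe is home: its handle is upright on the block at about (215,255) in the left crop and (535,200) in the right. The knob at (205,140) is still out. Next I'll go to a standoff on the knob's axis.

```bash
python3 - <<'E'
from h import *
delta(Rt(-14.9,40),[.482,.216,.307])
E
```

```text
t 8.7 turn [-0.0015  0.7009  0.0069] deg [-0.1 40.2  0.4] | shift in old tool axes [-1.467e-01 -1.000e-04  3.630e-02] in new [-0.1355  0.001  -0.0668]
```

```bash
python3 -m jog '[[0,0,0,-0.049,0,0.0,60],[0,0,0,-0.049,0,0.0,60],[0,0,0,-0.049,0,0.0,60],[0,0.175,0,0,0,0,60],[0,0.175,0,0,0,0,60],[0,0.175,0,0,0,0,60],[0,0.175,0,0,0,0,60],[0,0,0,0.023,0,0.028,60],[0,0,0,0,0,0,60],[0,0,0,0,0,0,60]]'
python3 - <<'E'
from h import *
from rig import optics
delta(Rt(-14.9,40),[.482,.216,.307])
d=optics.get_image('wrist');np.savez('pics/w5.npz',**d)
cv2.imwrite('pics/w5.png',cv2.resize(d['pixels'][:,:,::-1],(800,600),interpolation=cv2.INTER_CUBIC))
print(proj(d,[.545,.1993,.230])/.64,proj(d,[.623,.1785,.225])/.64)
E
```

```text
time_s: 9.95
position: [0.5162, 0.207, 0.3374]
tool_rot: [[0.741, -0.251, 0.623], [-0.192, -0.968, -0.162], [0.643, 0.0, -0.766]]
ft_force: [-0.0, 0.7, -0.1]
grip_width: 0.0514
gripper_force: 0.0
t 9.95 turn [-0.0039 -0.0008  0.0052] deg [-0.2 -0.   0.3] | shift in old tool axes [-0.0466 -0.0002  0.0006] in new [-0.0466  0.0001  0.0006]
[404.11347435 383.73582871] [405.04872805 265.24615755]
```

View pics/w5.png

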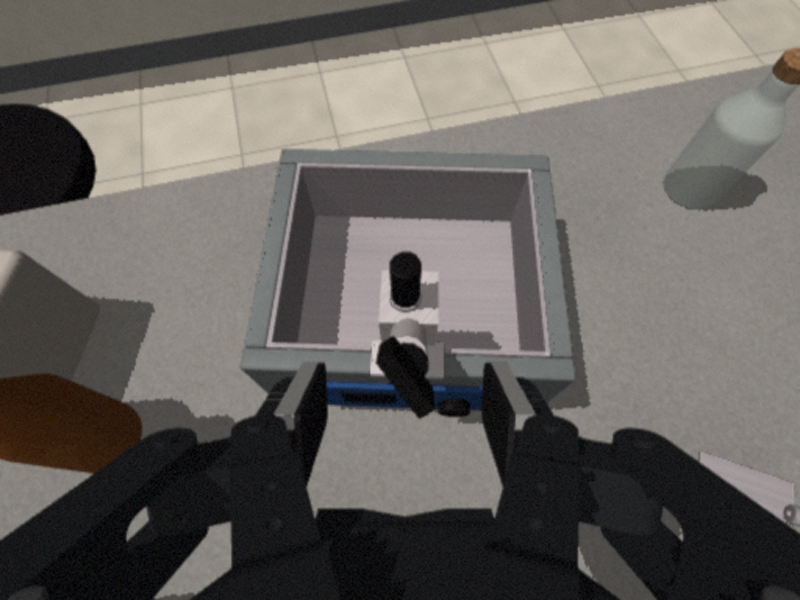

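The wrist view shows the knob bar slanting from (390,347) to (424,407), centred near the predicted (404,384). The probe stands in its hole at (405,280). I'll work out the bar's angle in tool axes.

```bash
python3 - <<'E'
from h import *
from rig import observe
d=dict(np.load('pics/w5.npz'));R=np.array(observe()['tool_rot'])
h=np.array([.966,-.257,0]);out=-.643*h+np.array([0,0,.766]);G=np.array([.545,.1993,.230])
px=d['pixels'];m=(px[205:270,235:285].max(2)<45).astype(np.uint8)
n,l,st,c=cv2.connectedComponentsWithStats(m);i=1+np.argmax(st[1:,4]);print(st[i],c[i]+[235,205])
cs=max(cv2.findContours((l==i).astype(np.uint8),0,2)[0],key=len);r=cv2.minAreaRect(cs);print(r)
print(((cv2.boxPoints(r)+[235,205])/.64).round())
def onp(p,off):
    c0,v=ray(d,p);return c0+v*((G+off*out-c0)@out)/(v@out)
for a,b in [((390,347),(424,407)),((386,342),(428,412))]:
    A,B=[onp(np.array(p)*.64,.007) for p in (a,b)]
    v=R.T@(B-A);print('len',np.linalg.norm(v),'dir tool',v.round(4),'ang from tool x deg',np.degrees(np.arctan2(v[1],v[0])),'centre',(A+B)/2-.007*out)
E
```

```text
[   7   11   37   51 1116] [260.76612903 239.43637993]
((27.825504302978516, 33.82215118408203), (53.41392517089844, 28.59119415283203), 55.00797653198242)
[[368. 352.]
 [405. 326.]
 [453. 395.]
 [416. 420.]]
len 0.04072977687350821 dir tool [-0.036   0.019  -0.0001] ang from tool x deg 152.26020116865536 centre [0.54974545 0.19621194 0.23451421]
len 0.048137905224081214 dir tool [-0.0421  0.0234 -0.0002] ang from tool x deg 150.89335636922317 centre [0.54963723 0.19616054 0.23443755]
```

```bash
python3 -m jog '[[0,0,0,-0.0233,0,0,55],[0,0,0,-0.0233,0,0,55],[0,0,-0.165,0,0,0,55],[0,0,-0.165,0,0,0,55],[0,0,-0.165,0,0,0,55],[0,0,0,0,0,0,55],[0,0,0,0,0,0,55]]' | head -2
python3 - <<'E'
from h import *
from rig import optics,observe
s=observe();print('q',np.round(s['q'],1));R=np.array(s['tool_rot'])
print('G in tool',(R.T@(np.array([.545,.1993,.230])-s['position'])).round(4))
d=optics.get_image('wrist');np.savez('pics/w6.npz',**d)
G=np.array([.545,.1993,.230]);h=np.array([.966,-.257,0]);out=-.643*h+np.array([0,0,.766])
x,y=np.int32(proj(d,G))-[50,50];print(x,y)
im=cv2.convertScaleAbs(d['pixels'][y:y+100,x:x+100,::-1],alpha=2.2)
im=cv2.resize(im,(600,600),interpolation=cv2.INTER_CUBIC)
X=R[:,0];Y=R[:,1]
# outline of outer face if bar is along tool x
q=[tuple(int(v) for v in (proj(d,G+.007*out+a*.022*X+b*.006*Y)-[x,y])*6) for a,b in [(1,1),(1,-1),(-1,-1),(-1,1)]];print(q)
for p in q: cv2.circle(im,p,3,(0,0,255),-1)
cv2.imwrite('pics/w6.png',im)
E
```

```text
time_s: 10.88
position: [0.4818, 0.2161, 0.308]
q [ 22.1   6.9  92.3 -29.8  50.7 111.4]
G in tool [-0.0004  0.0002  0.1018]
208 146
[(346, 158), (257, 158), (259, 462), (343, 462)]
```

View pics/w6.png

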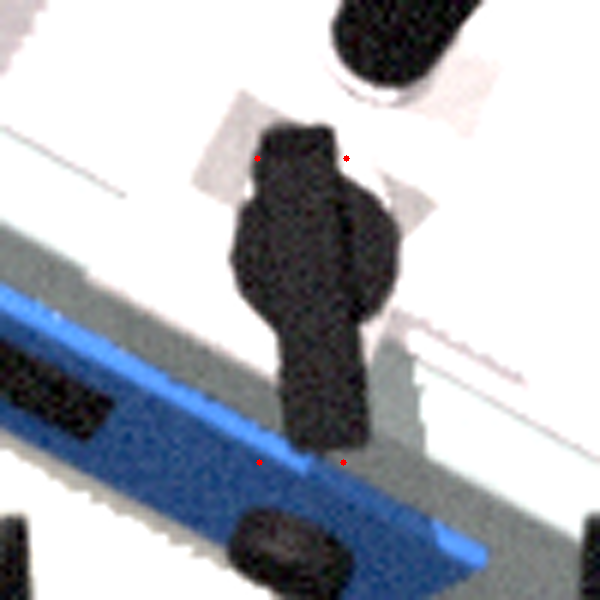

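The crop shows the bar about 6.5° off tool x, with its face centre near (311,297) against the predicted (301,310), an offset of about 1.5 mm in x and y. Joint 6 is at 111°, so turning a further 86° would pass its range. I'll roll back by a half turn plus 6.5° instead.

```bash
python3 -m jog '[[0,0,-0.18,0.0013,0.0015,0,55],[0,0,-0.18,0,0,0,55],[0,0,-0.18,0,0,0,55],[0,0,-0.18,0,0,0,55],[0,0,-0.18,0,0,0,55],[0,0,-0.18,0,0,0,55],[0,0,-0.18,0,0,0,55],[0,0,-0.18,0,0,0,50],[0,0,-0.18,0,0,0,50],[0,0,-0.18,0,0,0,50]]' | head -2
python3 -m jog '[[0,0,-0.18,0,0,0,45],[0,0,-0.18,0,0,0,45],[0,0,-0.18,0,0,0,45],[0,0,-0.18,0,0,0,45],[0,0,-0.18,0,0,0,45],[0,0,-0.18,0,0,0,45],[0,0,-0.18,0,0,0,45],[0,0,-0.18,0,0,0,45],[0,0,-0.015,0,0,0,45],[0,0,0,0,0,0,45]]' | head -2
python3 - <<'E'
from h import *
from rig import optics,observe
s=observe();print('q',np.round(s['q'],1));R=np.array(s['tool_rot'])
print('G in tool',(R.T@(np.array([.545,.1993,.230])-s['position'])).round(4), 'z',R[:,2].round(3),s['grip_width'])
E
```

```text
time_s: 12.18
position: [0.4831, 0.215, 0.3091]
time_s: 13.42
position: [0.4831, 0.215, 0.3091]
q [ 21.9   6.9  92.2 -29.6  50.7 -75.4]
G in tool [0.0016 0.0015 0.1016] z [ 0.624 -0.161 -0.765] 0.03830107721578701
```

```bash
python3 -m jog '[[0,0,0,0,0,0.04,45],[0,0,0,0,0,0.04,45],[0,0,0,0,0,0.028,45],[0,0,0,0,0,0.01,45],[0,0,0,0,0,0,45],[0,0,0,0,0,0,45]]'
python3 -m jog '[[0,0,0,0,0,0,0],[0,0,0,0,0,0,0],[0,0,0,0,0,0,0],[0,0,0,0,0,0,0],[0,0,0,0,0,0,0]]' 40
```

```text
time_s: 14.18
position: [0.5565, 0.1963, 0.22]
tool_rot: [[-0.75, -0.217, 0.625], [-0.396, 0.904, -0.161], [-0.53, -0.368, -0.764]]
ft_force: [0.3, 0.8, 0.1]
grip_width: 0.0384
gripper_force: 0.0
time_s: 14.8
position: [0.5569, 0.1962, 0.219]
tool_rot: [[-0.75, -0.218, 0.624], [-0.396, 0.904, -0.161], [-0.529, -0.368, -0.765]]
ft_force: [-1.3, 4.4, 2.1]
grip_width: 0.011
gripper_force: 44.7
```

```bash
python3 -m jog '[[0,0,0,0,0,0.003,0],[0,0,0,0,0,0.003,0],[0,0,0,0,0,0.002,0],[0,0,0,0,0,0.002,0],[0,0,0,0,0,0,0]]' 80; python3 - <<'E'
from h import *
from rig import observe
s=observe();R=np.array(s['tool_rot']);print((R.T@s['ft_force']).round(1),np.round(R.T@(np.array(s['position'])-[.5569,.1962,.219]),4))
E
```

```text
time_s: 15.42
position: [0.5626, 0.1946, 0.2121]
tool_rot: [[-0.75, -0.218, 0.625], [-0.396, 0.904, -0.161], [-0.53, -0.368, -0.764]]
ft_force: [-10.6, 5.3, 8.7]
grip_width: 0.0104
gripper_force: 84.5
[  1.3   3.9 -14.1] [-0.     -0.0002  0.0091]
```

```bash
python3 -m jog '[[0,0,0,0,0,0.0015,0],[0,0,0,0,0,0,0],[0,0,0,0,0,0,0]]'; python3 - <<'E'
from h import *
from rig import observe
s=observe();R=np.array(s['tool_rot']);print((R.T@s['ft_force']).round(1),np.round(R.T@(np.array(s['position'])-[.5569,.1962,.219]),4))
E
```

```text
time_s: 15.8
position: [0.563, 0.1947, 0.2121]
tool_rot: [[-0.749, -0.217, 0.626], [-0.396, 0.904, -0.16], [-0.531, -0.368, -0.764]]
ft_force: [-22.6, 7.3, 19.5]
grip_width: 0.0099
gripper_force: 86.7
[  3.7   4.3 -30.2] [-0.0003 -0.0001  0.0093]
```

```bash
python3 -m jog '[[0,0,0.1,0,0,-0.0008,0],[0,0,0.14,0,0,0,0],[0,0,0.14,0,0,0,0],[0,0,0.14,0,0,0,0],[0,0,0.14,0,0,0,0],[0,0,0.14,0,0,0,0],[0,0,0.14,0,0,0,0],[0,0,0.14,0,0,0,0],[0,0,0.14,0,0,0,0],[0,0,0,0,0,0,0]]'; python3 - <<'E'
from h import *
from rig import observe
s=observe();R=np.array(s['tool_rot']);print((R.T@s['ft_force']).round(1),np.round(R.T@(np.array(s['position'])-[.5569,.1962,.219]),4),'torque',(R.T@s['wrist_torque']).round(2),s['q'][5])
E
```

```text
time_s: 17.05
position: [0.5622, 0.1927, 0.2121]
tool_rot: [[-0.46, 0.633, 0.623], [0.713, 0.681, -0.165], [-0.529, 0.368, -0.765]]
ft_force: [-18.6, -3.8, 17.8]
grip_width: 0.0103
gripper_force: 86.2
[ -3.6  -7.8 -24.6] [-0.0013 -0.0015  0.0092] torque [ 2.02 -1.16 -0.  ] -2.3333471332831794
```

```bash
python3 -m jog '[[0,0,0.07,0,0,0,0],[0,0,0.07,0,0,0,0],[0,0,0.07,0,0,0,0],[0,0,0,0,0,0,0],[0,0,0,0,0,0,0]]'; python3 - <<'E'
from h import *
from rig import observe
s=observe();R=np.array(s['tool_rot']);print((R.T@s['ft_force']).round(1),'torque',(R.T@s['wrist_torque']).round(2),s['q'][5])
E
```

```text
time_s: 17.68
position: [0.562, 0.1928, 0.2118]
tool_rot: [[-0.319, 0.714, 0.623], [0.839, 0.519, -0.165], [-0.441, 0.47, -0.765]]
ft_force: [-18.7, -3.3, 17.0]
grip_width: 0.0098
gripper_force: 86.3
[ -4.3  -7.1 -24.1] torque [ 1.84 -1.07  0.03] 9.611362470414488
```

```bash
python3 -m jog '[[0,0,0.05,0,0,0,0],[0,0,0.04,0,0,0,0],[0,0,0,0,0,0,0],[0,0,0,0,0,0,0]]'|head -1; python3 - <<'E'
from h import *
from rig import observe,optics
s=observe();R=np.array(s['tool_rot']);print((R.T@s['ft_force']).round(1),'torque',(R.T@s['wrist_torque']).round(2),s['q'][5])
E
```

```text
time_s: 18.18
[ -5.1  -6.9 -23.9] torque [ 1.44 -1.18 -1.92] 14.58909106466884
```

The torque jumped to −1.9 N m, so the knob is at its turning stop. I'll release and back out.

```bash
python3 -m jog '[[0,0,-0.04,0,0,-0.001,0],[0,0,0,0,0,0,0],[0,0,0,0,0,0,45],[0,0,0,0,0,0,45],[0,0,0,0,0,0,45],[0,0,0,0,0,-0.04,45],[0,0,0,0,0,-0.05,45],[0,0,0,0,0,-0.04,45],[0,0,0,0,0,0,45],[0,0,0,0,0,0,45]]'
python3 - <<'E'
from h import *
from rig import optics,observe
t=[]
for n,(x,y) in [('scene',(285,145)),('side',(180,155))]:
    d=optics.get_image(n)
    t.append(cv2.resize(d['pixels'][y:y+80,x:x+80,::-1],(400,400),interpolation=cv2.INTER_CUBIC))
d=optics.get_image('wrist');np.savez('pics/w9.npz',**d)
G=np.array([.545,.1993,.230]);p=np.int32(proj(d,G));x,y=p-[66,33]
w=cv2.resize(cv2.convertScaleAbs(d['pixels'][y:y+66,x:x+132,::-1],alpha=2),(400,200))
im=np.hstack(t);im=np.vstack([im,np.hstack([w,0*w])]);cv2.imwrite('pics/p9.png',im)
h=np.array([.966,-.257,0]);out=-.643*h+np.array([0,0,.766])
E
```

```text
time_s: 19.42
position: [0.4818, 0.2152, 0.31]
tool_rot: [[-0.285, 0.729, 0.623], [0.864, 0.477, -0.162], [-0.415, 0.492, -0.765]]
ft_force: [0.6, 0.3, -0.2]
grip_width: 0.0383
gripper_force: 0.0
```

View pics/p9.png

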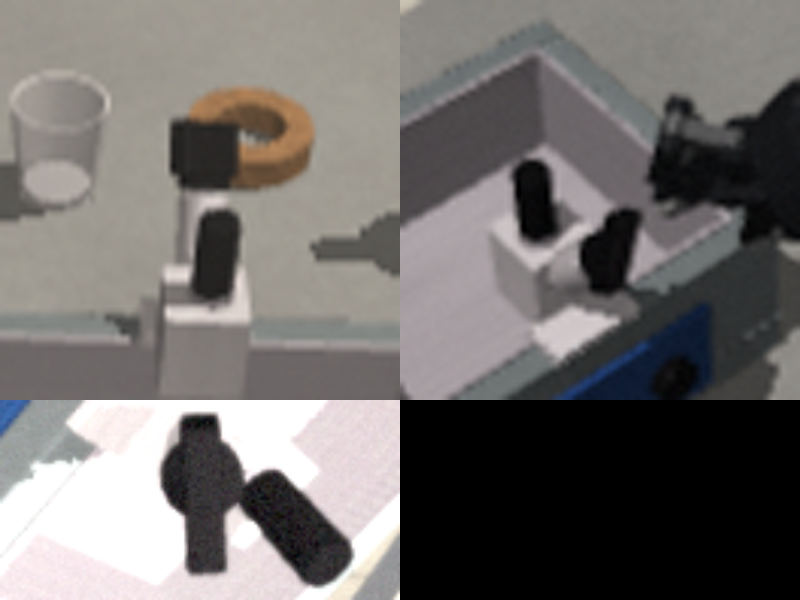

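The knob has turned about 85° and stays in: it sits lower and the neck between barrel and skirt is hidden. The probe is upright in the block and the gripper is clear, so I'll hand in.

```bash
python3 -c "
from rig import job;print(job.close_job())"
```

```text
the job is handed in; nothing more can be done
None
```

I handed the job in at about 19.5 s of robot time. In the last pictures the probe is home in the block, the knob stays pushed in and turned to its stop, and the gripper is clear; I saw no glassware knocked over, and hand-in gave no verdict.

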